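# Select the red-capped oil sample and start it

### The job

On the round sampling station, push the blue selector arm round with a fingertip, from the side and without pinching it, until its yellow tip points straight at the middle of the bottle with the red cap. Then, with the arm left pointing there, press the green start button all the way down and let it come back up. Leave all the bottles and the beaker standing where they are.

Things in the scene. Friction and masses are not known exactly. Their poses are not given: they have to be found in the camera images.
- selector (a joint): angle of the selector arm about the station's vertical axis, rad; 0 = along the station's own +x, growing anticlockwise seen from above; stops at -1.9 and +1.9. Starts within 0.25 of 0, between the two middle seats. Stiff with dry friction (0.12 N m, about 1.7 N at 70 mm from the axis), no detents, stays where it is left
- pivot_axis (a point): point on the selector arm's vertical pivot axis at the arm's mid height, 50 mm above the bench; turns with the arm: x along the arm to its yellow tip, z up. The arm is a level blue bar 16 mm wide, 18 mm high (41 to 59 mm above the bench), from a dark hub (radius 20 mm) to 105 mm from the axis, with a yellow pointed end to about 114 mm; a dark tail reaches 36 mm the other way
- station: fixed white round base plate, radius 200 mm, 6 mm thick; origin on the pivot axis at the bench, x away from the button. In its middle a grey valve body, radius 42 mm, top 40 mm above the bench, under the arm; farther out only steel tubes under 25 mm high, so a fingertip can come down beside the arm to 30 mm above the bench. Four seats 165 mm from the axis at arm angles of about -1.36, -0.6, 0.6 and 1.36 rad
- pointer_tip (a point): yellow pointed end of the selector arm, on its centre line 112 mm from the axis, 50 mm above the bench; turns with the arm. Pressing on both long side faces of the blue bar at once counts as pinching it
- start (a joint): travel of the green button, m: 0 up, 0.006 fully down
- start_top (a point): centre of the top of the round green start button (radius 15 mm, in a black housing) on the station's base plate, 90 mm from the pivot axis on the side away from the seats; pressed straight down 6 mm against a spring, about 5 N fully down, springs back
- red_mid (a point): sample bottle, 48 mm in diameter and 95 mm tall with its cap, about 160 g, amber glass with a white paper label, red cap, loose, standing in one of the station's four seats; this point is on its axis half-way up (47 mm above its foot); which bottle stands in which seat changes
- white_mid (a point): sample bottle, 48 mm in diameter and 95 mm tall with its cap, about 160 g, amber glass with a white paper label, white cap, loose, standing in one of the station's four seats; this point is on its axis half-way up (47 mm above its foot)
- blue_mid (a point): sample bottle, 48 mm in diameter and 95 mm tall with its cap, about 160 g, amber glass with a white paper label, blue cap, loose, standing in one of the station's four seats; this point is on its axis half-way up (47 mm above its foot)
- black_mid (a point): sample bottle, 48 mm in diameter and 95 mm tall with its cap, about 160 g, amber glass with a white paper label, black cap, loose, standing in one of the station's four seats; this point is on its axis half-way up (47 mm above its foot)
- beaker_mid (a point): clear open beaker, 70 mm in diameter and 90 mm tall, 120 g, loose on the bench beside the station; this point is on its axis half-way up
There are look-alikes about, which are no part of the job. What is shaped like the part that bears black_mid but purple is not meant.

How it is judged:
By the outcome, as a careful person would: the job done as asked, in the order asked, and still so for the second after the job is handed in, with the robot touching nothing.
It also fails if it takes over 51 s, if anything falls off the work surface, if the arm or the gripper's body presses on something with over 40 N, if the wrist force passes 120 N, or if a joint passes its speed limit or range.

### The arm

A 6-joint arm with a two-finger parallel gripper is mounted at the origin on the work surface. World frame = base frame: x ahead of the robot, y to its left, z up, the work surface at z = 0. Lengths are in m, angles in rad, forces in N, time in s.
With the tool pointing down it reaches from about 0.225 to 0.725 m from the base axis. Payload 3.1 kg.
Tool frame: the origin (TCP) lies midway between the tips of the shut fingers; the grasp point (between the pads) lies 19 mm behind it; z points along the fingers, y is the line along which they close (so a half turn about z gives the same grasp; the last joint's range is limited). The gripper opens to 85 mm and grips with 20 to 120 N. Pads are 22 mm wide; open, the fingers measure 114 mm over their backs; the gripper's body (76 mm by 85 mm) begins 54 mm behind the grasp point. The pads swing forward as they close: fully open they stand 13 mm farther back than shut.
Start: joints at [-1.342, 0.048, 0.099, 1.622, 0, 1.443], TCP at [0.183, -0.492, 0.231] pointing down, gripper open.
Joint ranges: [-2.91, 2.91], [-0.99, 1.94], [-1.21, 1.42], [-2.12, 2.29], [-1.49, 1.47], [-3.14, 3.14]. Speed limits (rad/s): [2.79, 2.79, 3.14, 3.14, 3.14, 3.14].

### API

Orientations are given as a rotation vector (axis times angle).
In Python, from station import arm gives the robot as it stands.
- The arm moves only by the tool step_arm, never from a script. Its argument "motion" is a list of rows, each an object with "translation": the shift along the tool's x, y, z in cm, a list of three; "dr": the turn, a rotation vector about the tool's x, y, z in rad, a list of three; "gripper": the opening, from -1 (shut) to 1 (fully open), so that 0 is half open. In form: [{"translation": [dx, dy, dz], "dr": [wx, wy, wz], "gripper": gripper}, ...]. A call has 1 to 12 rows; each row shifts and turns the commanded pose from where the row before left it, along the tool's axes as they then stand; what a row does not reach is not made up. A row lasts 1/12 s, in which the tool goes at most 41.7 mm and 7.16 degrees, less where a joint would pass 70% of its speed; a pose out of reach is approached as far as the arm can. A call with a gripper value outside its range is refused whole. The fingers move at their own pace and stop on an object; "grip_force" is the grip in N (left out, the last holds). Time passes only in rows, so rows that do not move let the fingers close. It gives the time, the measured TCP pose, the force, the opening and the grip force at its end, in the units of the state.
- arm.read_state(): the state, without advancing time (a new reading comes with each control period).
- arm.grab_frame(name): name is "scene" or "top" or "wrist"; returns a dict with "frame" (480x640x3 uint8, red, green, blue), "intrinsics" (3x3 intrinsics, pixels), "world_to_cam" (4x4, takes a point from world to camera coordinates). Camera axes: x right, y up, looking along -z (the intrinsics and any distortion apply to the point x, -y, -z); pixel columns grow to the right and rows downward; lengths in m; the calibration is good to about 2 mm. The wrist camera is an equidistant fisheye: a pixel r from the principal point sees the ray r / f radians off the axis. A picture is of the moment at which its call begins. There is no depth.
- arm.close_job(): hands the job in; it is judged then, once.
Trained networks look in the newest picture that a camera, given by its name, has taken for a name from the list of things; names that differ only in an ending like _2 or _b are one class to them, and where a whole thing is asked for, a point or a joint stands for the part that bears it (a point fixed in the world has none). Each returns a list of dicts, best first, with "confidence" (0 to 1); they miss things now and then, are a little off and sometimes report something else, mostly with a low value. They report only what shows in the picture. A call takes as long as a camera call. They do not tell look-alikes from the thing itself.
- arm.spot_in(target, camera): "rect" ([centre column, centre row, width, height] in pixels, round what is visible of it).
- arm.silhouettes(target, camera): "pixels" (480x640 bool, what is visible of it) and "rect" ([centre column, centre row, width, height] in pixels, round what is visible of it).
- arm.spot_point(target, camera): "uv" ([column, row] in pixels: a listed point, or the origin of a listed thing).
The state is a dict: "time_s": time; "joints": joint angles; "qvel": joint speeds; "effort": joint torques, N m; "eef_pos": TCP position; "ee_rot": TCP orientation; "contact_force": force on the tool from outside, world axes, zero at the start; "ft_torque": the same for the moment, N m; "width": opening from 0.0 (shut) to 1.0 (fully open); "grip_force": force on a finger pad.
Only numpy, scipy, OpenCV 4.12 (cv2) and the standard library are available. Lean on these libraries where they do the work, as an engineer would, in place of code of your own. Each camera call takes 0.05 s, during which the arm holds its last target. There are 200 camera calls.

## Working session

There is one attempt and no reset: what is moved stays moved. The work goes in short steps, Python scripts to look and compute and a tool call to move; the robot and the scene stay as the last step left them, time stands still between calls to the robot, and variables do not carry over. Pictures are saved under pics/ and viewed, at most 10 in all, crops included, and the job is handed in when it is done.

Besides the shell and the picture viewer there is one more tool, called by a JSON object that holds its "method" and its "body", one argument or row to a line. step_arm: Moves the arm, as the interface text tells. Its arguments: {"type":"object","properties":{"motion":{"type":"array","items":{"type":"object","properties":{"translation":{"type":"array","items":{"type":"number"}},"dr":{"type":"array","items":{"type":"number"}},"gripper":{"type":"number"}}}},"grip_force":{"type":"number"}},"required":["motion"]}

```bash
mkdir -p pics; cat > h.py <<'E'
import numpy as np, cv2
from station import arm
from scipy.spatial.transform import Rotation as R
def ray(f,uv):
    K=f["intrinsics"];T=f["world_to_cam"]
    d=np.array([(uv[0]-K[0,2])/K[0,0],-(uv[1]-K[1,2])/K[1,1],-1.])
    return -T[:3,:3].T@T[:3,3], T[:3,:3].T@d
def atz(f,uv,z):
    o,d=ray(f,uv); return o+d*(z-o[2])/d[2]
def proj(f,p):
    T=f["world_to_cam"];K=f["intrinsics"];c=T[:3,:3]@p+T[:3,3]
    return np.array([K[0,0]*c[0]/-c[2]+K[0,2],K[1,1]*-c[1]/-c[2]+K[1,2]])
E
python3 - <<'E'
from h import *
np.set_printoptions(precision=4,suppress=True)
Z=dict(pivot_axis=.05,pointer_tip=.05,start_top=None,red_mid=.053,white_mid=.053,blue_mid=.053,black_mid=.053,beaker_mid=.045)
for c in("top","scene"):
    f=arm.grab_frame(c);cv2.imwrite(f"pics/{c}0.png",f["frame"][:,:,::-1])
    for n,z in Z.items():
        for r in arm.spot_point(n,c)[:3]:
            print(c,n,round(r["confidence"],2),np.array(r["uv"]),atz(f,r["uv"],z or .03))
s=arm.read_state();print(s["time_s"],s["eef_pos"],s["ee_rot"],s["width"])
print(R.from_rotvec(s["ee_rot"]).as_matrix())
E
```

```text
top pivot_axis 0.94 [318.5 240.9] [0.6003 0.0761 0.05  ]
top pointer_tip 0.85 [338.8 184.1] [0.7002 0.0388 0.05  ]
top start_top 0.76 [306.1 295.6] [0.5073 0.0994 0.03  ]
top red_mid 0.57 [415.1 246.1] [ 0.5878 -0.0901  0.053 ]
top red_mid 0.49 [303.7 297.1] [0.5037 0.103  0.053 ]
top white_mid 0.8 [281.6 156.8] [0.7505 0.1385 0.053 ]
top blue_mid 0.63 [232.3 201. ] [0.6727 0.225  0.053 ]
top black_mid 0.93 [385.8 185.7] [ 0.6952 -0.0432  0.053 ]
top black_mid 0.91 [484.4 148.8] [ 0.7587 -0.2195  0.053 ]
top black_mid 0.82 [492.6 206.2] [ 0.6554 -0.2278  0.053 ]
top beaker_mid 0.93 [130.7 331.1] [0.4518 0.3981 0.045 ]
top beaker_mid 0.33 [282.6 155.3] [0.7555 0.1371 0.045 ]
scene pivot_axis 0.77 [313.4 245.6] [0.5997 0.0774 0.05  ]
scene pointer_tip 0.85 [335.7 295.7] [0.7009 0.0366 0.05  ]
scene start_top 0.69 [290.8 214.1] [0.5037 0.1039 0.03  ]
scene red_mid 0.67 [237.  295.2] [ 0.5895 -0.086   0.053 ]
scene white_mid 0.69 [396.1 277.4] [0.7469 0.1368 0.053 ]
scene white_mid 0.49 [235.1 294.4] [ 0.5861 -0.0874  0.053 ]
scene blue_mid 0.67 [397.4 220.9] [0.6662 0.2307 0.053 ]
scene black_mid 0.83 [188.4 388.3] [ 0.6659 -0.2311  0.053 ]
scene black_mid 0.69 [229.9 435.5] [ 0.7603 -0.2245  0.053 ]
scene black_mid 0.62 [302.7 327.4] [ 0.7075 -0.0431  0.053 ]
scene beaker_mid 0.88 [371.  123.3] [0.4361 0.4012 0.045 ]
scene beaker_mid 0.55 [236.6 293.3] [ 0.5818 -0.0826  0.045 ]
0.9 [ 0.1834 -0.4919  0.2313] [3.0917 0.5575 0.0001] 0.9980402255758424
[[ 0.937   0.3493  0.    ]
 [ 0.3493 -0.937  -0.    ]
 [ 0.      0.     -1.    ]]
```

View pics/top0.png

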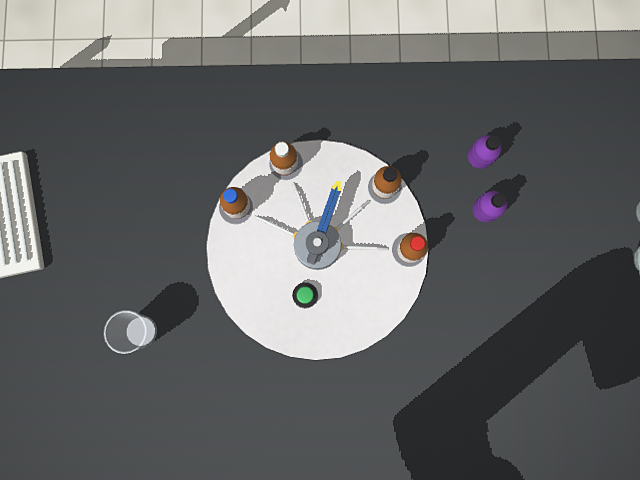

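View pics/scene0.png

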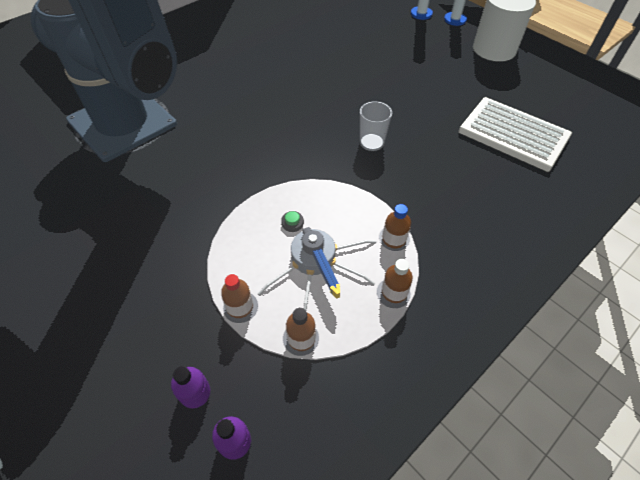

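The top view shows red at (418,244), the seat at -1.36, with the arm's tip at (337,184) and the button at (305,295). The scene view agrees. Two purple look-alikes stand off to the right. The arm has to go clockwise past black. I'll refine the angles by cap and bar colour.

```bash
cat >> h.py <<'E'
def blob(f,lo,hi,near,rad=40,hue2=None):
    h=cv2.cvtColor(f["frame"],cv2.COLOR_RGB2HSV);m=cv2.inRange(h,lo,hi)
    if hue2: m|=cv2.inRange(h,*hue2)
    k=np.zeros_like(m);cv2.circle(k,tuple(int(v) for v in near),rad,255,-1)
    return np.argwhere(m&k)[:,::-1].astype(float)
def tri(l):
    A=np.zeros((3,3));b=np.zeros(3)
    for o,d in l:
        d=d/np.linalg.norm(d);P=np.eye(3)-d[:,None]*d;A+=P;b+=P@o
    return np.linalg.solve(A,b)
PIV=np.array([.600,.0768])
def armang(f):
    p=proj(f,np.array([*PIV,.05]))
    y=blob(f,(22,150,120),(35,255,255),p,75)
    t=atz(f,y.mean(0),.055)
    b=blob(f,(100,120,60),(118,255,255),p,65)
    w=np.array([atz(f,q,.055)[:2] for q in b]); c=w.mean(0)
    u=np.linalg.svd(w-c)[2][0]; u*=np.sign(u@(c-PIV))
    return t, np.arctan2(*(t[:2]-PIV)[::-1]), np.arctan2(u[1],u[0]), c, len(b)
def red(f,near):
    return blob(f,(0,150,90),(5,255,255),near,25,((173,150,90),(180,255,255)))
E
python3 - <<'E'
from h import *
np.set_printoptions(precision=4,suppress=True)
F={c:arm.grab_frame(c) for c in("top","scene")}
rr=[];gg=[];pp=[]
for c,n,g in(("top",(418,244),(305,295)),("scene",(232,281),(292,217))):
    f=F[c];q=red(f,n);rr.append(ray(f,q.mean(0)));print(c,"red",len(q),atz(f,q.mean(0),.091))
    q=blob(f,(50,120,60),(80,255,255),g,25);gg.append(ray(f,q.mean(0)));print("green",len(q),atz(f,q.mean(0),.03))
    pp.append(ray(f,arm.spot_point("pivot_axis",c)[0]["uv"]))
    # station disc centre from white mask
    h=cv2.cvtColor(f["frame"],cv2.COLOR_RGB2HSV);m=cv2.inRange(h,(0,0,190),(180,40,255))
    n_,lab,st,_=cv2.connectedComponentsWithStats(m)
    p=proj(f,np.array([*PIV,.006])); L=[i for i in range(1,n_) if st[i,0]<p[0]<st[i,0]+st[i,2] and st[i,1]<p[1]<st[i,1]+st[i,3]]
    i=max(L,key=lambda i:st[i,4]); pts=np.argwhere(lab==i)[:,::-1]
    hull=cv2.convexHull(pts.astype(np.int32))[:,0]
    w=np.array([atz(f,x,.006)[:2] for x in hull])
    A=np.c_[2*w,np.ones(len(w))];s=np.linalg.lstsq(A,(w**2).sum(1),rcond=None)[0]
    print("disc",s[:2],np.sqrt(s[2]+s[:2]@s[:2]))
    print("arm",*armang(f))
print("tri red",tri(rr),"green",tri(gg),"piv",tri(pp))
E
```

```text
top red 167 [ 0.5878 -0.0874  0.091 ]
green 226 [0.5091 0.102  0.03  ]Traceback (most recent call last):
  File "<stdin>", line 8, in <module>
IndexError: list index out of range
```

```bash
python3 - <<'E'
from h import *
np.set_printoptions(precision=4,suppress=True)
F={c:arm.grab_frame(c) for c in("top","scene")}
rr=[];gg=[]
for c,n,g in(("top",(418,244),(305,295)),("scene",(232,281),(292,217))):
    f=F[c];q=red(f,n);rr.append(ray(f,q.mean(0)));print(c,"red",len(q),atz(f,q.mean(0),.091))
    q=blob(f,(50,120,60),(80,255,255),g,25);gg.append(ray(f,q.mean(0)));print("green",len(q),atz(f,q.mean(0),.03))
    h=cv2.cvtColor(f["frame"],cv2.COLOR_RGB2HSV);m=cv2.inRange(h,(0,0,190),(180,40,255))
    n_,lab,st,_=cv2.connectedComponentsWithStats(m)
    p=proj(f,np.array([*PIV,.006])); L=[i for i in range(1,n_) if st[i,0]<p[0]<st[i,0]+st[i,2] and st[i,1]<p[1]<st[i,1]+st[i,3]]
    i=max(L,key=lambda i:st[i,4]); hull=cv2.convexHull(np.argwhere(lab==i)[:,::-1].astype(np.int32))[:,0]
    w=np.array([atz(f,x,.006)[:2] for x in hull])
    A=np.c_[2*w,np.ones(len(w))];s=np.linalg.lstsq(A,(w**2).sum(1),rcond=None)[0]
    print("disc",s[:2],np.sqrt(s[2]+s[:2]@s[:2]))
    print("arm",*armang(f))
print("tri red",tri(rr),"green",tri(gg))
E
```

```text
top red 167 [ 0.5878 -0.0874  0.091 ]
green 227 [0.5093 0.102  0.03  ]
disc [0.5958 0.0791] 0.19859680290909154
arm [0.6931 0.0459 0.055 ] -0.3205837497859984 -0.34659506150870684 [0.6528 0.0585] 392
scene red 121 [ 0.5815 -0.0842  0.091 ]
green 44 [0.5055 0.0972 0.03  ]
disc [0.5945 0.0798] 0.19905005224417116
arm [0.6983 0.0381 0.055 ] -0.37544661275263497 -0.35389499856776535 [0.6499 0.0598] 325
tri red [ 0.5866 -0.0861  0.0998] green [0.5076 0.0994 0.0308]
```

{"method": "step_arm", "body": {
  "motion": [
    {"translation": [2.79, -1.53, 0], "dr": [0, 0, 0], "gripper": -1},
    {"translation": [2.79, -1.53, 0], "dr": [0, 0, 0], "gripper": -1},
    {"translation": [2.79, -1.53, 0], "dr": [0, 0, 0], "gripper": -1},
    {"translation": [2.79, -1.53, 0], "dr": [0, 0, 0], "gripper": -1},
    {"translation": [2.79, -1.53, 0], "dr": [0, 0, 0], "gripper": -1},
    {"translation": [2.79, -1.53, 0], "dr": [0, 0, 0], "gripper": -1},
    {"translation": [2.79, -1.53, 0], "dr": [0, 0, 0], "gripper": -1},
    {"translation": [2.79, -1.53, 0], "dr": [0, 0, 0], "gripper": -1},
    {"translation": [2.79, -1.53, 0], "dr": [0, 0, 0], "gripper": -1},
    {"translation": [2.79, -1.53, 0], "dr": [0, 0, 0], "gripper": -1},
    {"translation": [2.79, -1.53, 0], "dr": [0, 0, 0], "gripper": -1},
    {"translation": [2.79, -1.53, 0], "dr": [0, 0, 0], "gripper": -1}
  ]
}}

```text
time_s: 2.15
eef_pos: [0.4338, -0.2016, 0.2315]
ee_rot: [3.091, 0.557, 0.001]
contact_force: [0.3, -0.0, -0.0]
width: -0.005
grip_force: 0.0
```

{"method": "step_arm", "body": {
  "motion": [
    {"translation": [2.79, -1.53, 0], "dr": [0, 0, 0], "gripper": -1},
    {"translation": [2.79, -1.53, 0], "dr": [0, 0, 0], "gripper": -1},
    {"translation": [2.79, -1.53, 0], "dr": [0, 0, 0], "gripper": -1},
    {"translation": [2.79, -1.53, 0], "dr": [0, 0, 0], "gripper": -1},
    {"translation": [2.79, -1.53, 0], "dr": [0, 0, 0], "gripper": -1},
    {"translation": [2.79, -1.53, 0], "dr": [0, 0, 0], "gripper": -1},
    {"translation": [2.79, -1.53, 0], "dr": [0, 0, 0], "gripper": -1},
    {"translation": [2.79, -1.53, 0], "dr": [0, 0, 0], "gripper": -1},
    {"translation": [2.79, -1.53, 0], "dr": [0, 0, 0], "gripper": -1},
    {"translation": [2.79, -1.53, 0], "dr": [0, 0, 0], "gripper": -1},
    {"translation": [2.79, -1.53, 0], "dr": [0, 0, 0], "gripper": -1},
    {"translation": [2.79, -1.53, 0], "dr": [0, 0, 0], "gripper": -1}
  ]
}}

```text
time_s: 3.15
eef_pos: [0.6833, 0.0874, 0.2311]
ee_rot: [3.092, 0.558, 0.0]
contact_force: [0.9, -0.1, 0.4]
width: -0.003
grip_force: 0.0
```

{"method": "step_arm", "body": {
  "motion": [
    {"translation": [0, 0, 0], "dr": [0, 0, -0.1], "gripper": -1},
    {"translation": [0, 0, 0], "dr": [0, 0, -0.1], "gripper": -1},
    {"translation": [0, 0, 0], "dr": [0, 0, -0.1], "gripper": -1},
    {"translation": [0, 0, 0], "dr": [0, 0, -0.1], "gripper": -1},
    {"translation": [0, 0, 0], "dr": [0, 0, -0.1], "gripper": -1},
    {"translation": [0, 0, 0], "dr": [0, 0, -0.1], "gripper": -1},
    {"translation": [0, 0, 0], "dr": [0, 0, -0.1], "gripper": -1},
    {"translation": [0, 0, 0], "dr": [0, 0, -0.1], "gripper": -1},
    {"translation": [0, 0, 0], "dr": [0, 0, -0.1], "gripper": -1},
    {"translation": [0, 0, 0], "dr": [0, 0, -0.1], "gripper": -1},
    {"translation": [0, 0, 0], "dr": [0, 0, -0.1], "gripper": -1},
    {"translation": [0, 0, 0], "dr": [0, 0, -0.1], "gripper": -1}
  ]
}}

```text
time_s: 4.15
eef_pos: [0.6826, 0.086, 0.2311]
ee_rot: [-2.231, -2.211, 0.0]
contact_force: [-0.4, 0.2, -0.4]
width: 0.001
grip_force: 0.0
```

{"method": "step_arm", "body": {
  "motion": [
    {"translation": [0, 0, 0], "dr": [0, 0, -0.1], "gripper": -1},
    {"translation": [0, 0, 0], "dr": [0, 0, -0.1], "gripper": -1},
    {"translation": [0, 0, 0], "dr": [0, 0, -0.1], "gripper": -1},
    {"translation": [0, 0, 0], "dr": [0, 0, -0.1], "gripper": -1},
    {"translation": [0, 0, 0], "dr": [0, 0, -0.1], "gripper": -1},
    {"translation": [0, 0, 0], "dr": [0, 0, -0.1], "gripper": -1},
    {"translation": [0, 0, 0], "dr": [0, 0, -0.1], "gripper": -1},
    {"translation": [0, 0, 0], "dr": [0, 0, -0.1], "gripper": -1},
    {"translation": [0, 0, 0], "dr": [0, 0, -0.1], "gripper": -1},
    {"translation": [0, 0, 0], "dr": [0, 0, -0.1], "gripper": -1},
    {"translation": [0, 0, 0], "dr": [0, 0, -0.1], "gripper": -1},
    {"translation": [0, 0, 0], "dr": [0, 0, -0.1], "gripper": -1}
  ]
}}

```text
time_s: 5.15
eef_pos: [0.6825, 0.086, 0.2311]
ee_rot: [-0.593, -3.085, 0.0]
contact_force: [0.1, -1.1, -0.2]
width: -0.0
grip_force: 0.0
```

```bash
cat > st.py <<'E'
from h import *
np.set_printoptions(precision=4,suppress=True)
s=arm.read_state();M=R.from_rotvec(s["ee_rot"]).as_matrix()
P=np.array([.5952,.0794,.05])
print(s["time_s"],s["eef_pos"],"yaw",np.arctan2(M[1,0],M[0,0]),"zaxis",M[:,2],"w",s["width"],"F",s["contact_force"],"pivot in tool cm",100*M.T@(P-s["eef_pos"]))
E
python3 st.py
```

```text
5.15 [0.6825 0.086  0.2311] yaw 2.7617188558890273 zaxis [-0.0003 -0.     -1.    ] w -9.893972786377187e-05 F [ 0.074  -1.0615 -0.1702] pivot in tool cm [ 7.8622 -3.8488 18.1112]
```

{"method": "step_arm", "body": {
  "motion": [
    {"translation": [0, 0, 2.4], "dr": [0, 0, 0], "gripper": -1},
    {"translation": [0, 0, 2.4], "dr": [0, 0, 0], "gripper": -1},
    {"translation": [0, 0, 2.4], "dr": [0, 0, 0], "gripper": -1},
    {"translation": [0, 0, 2.4], "dr": [0, 0, 0], "gripper": -1},
    {"translation": [0, 0, 2.4], "dr": [0, 0, 0], "gripper": -1},
    {"translation": [0, 0, 2.4], "dr": [0, 0, 0], "gripper": -1},
    {"translation": [0, 0, 2.4], "dr": [0, 0, 0], "gripper": -1},
    {"translation": [0, 0, 1.8], "dr": [0, 0, 0], "gripper": -1},
    {"translation": [0, -0.45, 0], "dr": [0, 0, 0], "gripper": -1},
    {"translation": [0, -0.45, 0], "dr": [0, 0, 0], "gripper": -1},
    {"translation": [0, -0.45, 0], "dr": [0, 0, 0], "gripper": -1},
    {"translation": [0, 0, 0], "dr": [0, 0, 0], "gripper": -1}
  ]
}}

```text
time_s: 6.15
eef_pos: [0.6787, 0.0724, 0.0478]
ee_rot: [0.602, 3.08, 0.001]
contact_force: [0.4, -1.3, 0.5]
width: 0.001
grip_force: 0.0
```

{"method": "step_arm", "body": {
  "motion": [
    {"translation": [-0.174, -0.647, 0], "dr": [0, 0, 0.08], "gripper": -1},
    {"translation": [-0.174, -0.647, 0], "dr": [0, 0, 0.08], "gripper": -1},
    {"translation": [-0.174, -0.647, 0], "dr": [0, 0, 0.08], "gripper": -1},
    {"translation": [-0.174, -0.647, 0], "dr": [0, 0, 0.08], "gripper": -1},
    {"translation": [-0.174, -0.647, 0], "dr": [0, 0, 0.08], "gripper": -1},
    {"translation": [-0.174, -0.647, 0], "dr": [0, 0, 0.08], "gripper": -1},
    {"translation": [-0.174, -0.647, 0], "dr": [0, 0, 0.08], "gripper": -1},
    {"translation": [-0.174, -0.647, 0], "dr": [0, 0, 0.08], "gripper": -1},
    {"translation": [-0.174, -0.647, 0], "dr": [0, 0, 0.08], "gripper": -1},
    {"translation": [-0.174, -0.647, 0], "dr": [0, 0, 0.08], "gripper": -1},
    {"translation": [-0.174, -0.647, 0], "dr": [0, 0, 0.08], "gripper": -1},
    {"translation": [-0.174, -0.647, 0], "dr": [0, 0, 0.08], "gripper": -1}
  ]
}}

```text
time_s: 7.15
eef_pos: [0.6387, 0.008, 0.0483]
ee_rot: [1.959, 2.45, 0.007]
contact_force: [1.7, 1.5, -0.3]
width: -0.004
grip_force: 0.9
```

```bash
python3 st.py; python3 - <<'E'
from h import *
f=arm.grab_frame("top");g=arm.grab_frame("scene")
for n,x in(("top",f),("scene",g)):
    try: print(n,*armang(x))
    except Exception as e: print(n,e)
o=np.hstack([cv2.resize(f["frame"][130:330,200:440],None,fx=1.67,fy=1.67),cv2.resize(g["frame"][170:370,190:430],None,fx=1.67,fy=1.67)])
cv2.imwrite("pics/p1.png",o[:,:,::-1][:,:800])
E
```

```text
7.15 [0.6387 0.008  0.0483] yaw 1.7928469976354504 zaxis [ 0.0065  0.0008 -1.    ] w -0.00357210401620051 F [ 1.7298  1.5439 -0.2953] pivot in tool cm [ 7.9176 -2.6657 -0.191 ]
top [0.62031272 0.10943316 0.055     ] 1.014028126960691 -0.2661928993805109 [0.6042645  0.05420279] 61
scene [ 0.62140778 -0.02392377  0.055     ] -1.3613731431349687 -1.0779752674927476 [ 0.61527245 -0.00451509] 76
```

View pics/p1.png

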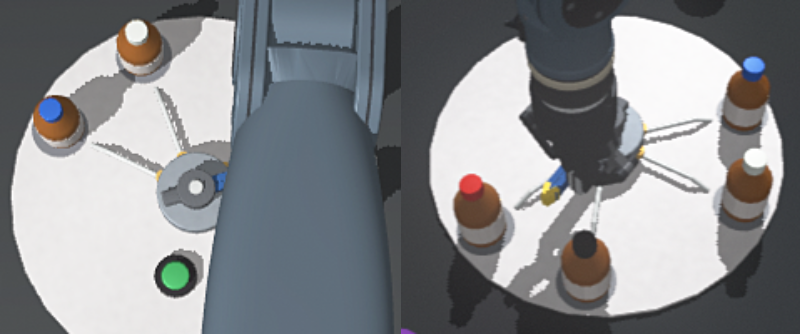

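The finger pushes the bar cleanly: the yellow tip is at (548,190) in the right crop, black is cleared and the bottles are still standing. I'll continue a bit short of the target, then back off to measure.

{"method": "step_arm", "body": {
  "motion": [
    {"translation": [-0.174, -0.647, 0], "dr": [0, 0, 0.08], "gripper": -1},
    {"translation": [-0.174, -0.647, 0], "dr": [0, 0, 0.08], "gripper": -1},
    {"translation": [0, 0, 0], "dr": [0, 0, 0], "gripper": -1},
    {"translation": [0, 0, 0], "dr": [0, 0, 0], "gripper": -1}
  ]
}}

```text
time_s: 7.58
eef_pos: [0.6255, 0.002, 0.047]
ee_rot: [2.142, 2.295, 0.003]
contact_force: [0.4, 0.2, 0.8]
width: -0.0
grip_force: 0.6
```

```bash
python3 st.py
```

```text
7.5833 [0.6255 0.002  0.047 ] yaw 1.6399032408287861 zaxis [ 0.0032 -0.0005 -1.    ] w -0.00032255365226659685 F [0.4125 0.1604 0.7772] pivot in tool cm [ 7.9306 -2.4901 -0.3159]
```

{"method": "step_arm", "body": {
  "motion": [
    {"translation": [0, 1, 0], "dr": [0, 0, 0], "gripper": -1},
    {"translation": [0, 1, 0], "dr": [0, 0, 0], "gripper": -1},
    {"translation": [0, 0, -3], "dr": [0, 0, 0], "gripper": -1},
    {"translation": [0, 0, -3], "dr": [0, 0, 0], "gripper": -1},
    {"translation": [0, 0, -3], "dr": [0, 0, 0], "gripper": -1},
    {"translation": [0, 0, -3], "dr": [0, 0, 0], "gripper": -1},
    {"translation": [3.5, 0, 0], "dr": [0, 0, 0], "gripper": -1},
    {"translation": [3.5, 0, 0], "dr": [0, 0, 0], "gripper": -1},
    {"translation": [3.5, 0, 0], "dr": [0, 0, 0], "gripper": -1},
    {"translation": [3.5, 0, 0], "dr": [0, 0, 0], "gripper": -1},
    {"translation": [3.5, 0, 0], "dr": [0, 0, 0], "gripper": -1},
    {"translation": [3.5, 0, 0], "dr": [0, 0, 0], "gripper": -1}
  ]
}}

```text
time_s: 8.58
eef_pos: [0.6301, 0.2148, 0.1654]
ee_rot: [2.143, 2.297, -0.0]
contact_force: [1.2, 0.4, 0.2]
width: -0.002
grip_force: 0.0
```

{"method": "step_arm", "body": {
  "motion": [
    {"translation": [3.5, 0, 0], "dr": [0, 0, 0], "gripper": -1},
    {"translation": [3.5, 0, 0], "dr": [0, 0, 0], "gripper": -1},
    {"translation": [3.5, 0, 0], "dr": [0, 0, 0], "gripper": -1},
    {"translation": [0, 0, 0], "dr": [0, 0, 0], "gripper": -1},
    {"translation": [0, 0, 0], "dr": [0, 0, 0], "gripper": -1}
  ]
}}

```text
time_s: 9.0
eef_pos: [0.6226, 0.3203, 0.1646]
ee_rot: [-2.14, -2.3, 0.002]
contact_force: [-0.4, -0.5, -0.2]
width: 0.001
grip_force: 0.0
```

```bash
python3 st.py; cat > m.py <<'E'
from h import *
import h,sys
np.set_printoptions(precision=4,suppress=True)
h.PIV=np.array([.5952,.0794])
im=[]
for c,n,sl in(("top",(418,244),np.s_[130:330,200:440]),("scene",(232,281),np.s_[170:370,190:430])):
    f=arm.grab_frame(c);q=red(f,n);print(c,"red",len(q),atz(f,q.mean(0),.099))
    print("arm",*armang(f))
    for t in("pivot_axis","pointer_tip","red_mid"):
        for r in arm.spot_point(t,c)[:1]: print(t,round(r["confidence"],2),atz(f,r["uv"],.053 if t=="red_mid" else .05))
    im.append(cv2.resize(f["frame"][sl],None,fx=1.66,fy=1.66,interpolation=cv2.INTER_CUBIC))
cv2.imwrite(f"pics/{sys.argv[1]}.png",np.hstack(im)[:,:,::-1])
E
python3 m.py p2
```

```text
9.0 [0.6226 0.3203 0.1646] yaw 1.643161491032757 zaxis [-0.0007 -0.0007 -1.    ] w 0.0006948548540907063 F [-0.389  -0.5488 -0.1995] pivot in tool cm [-23.825   -4.4637  11.4792]
top red 157 [ 0.587 -0.086  0.099]
arm [ 0.6064 -0.0216  0.055 ] -1.4607352512944012 -1.4801849629324997 [0.6014 0.02  ] 427
pivot_axis 0.97 [0.597  0.0781 0.05  ]
pointer_tip 0.75 [ 0.604  -0.0355  0.05  ]
red_mid 0.8 [ 0.5866 -0.088   0.053 ]
scene red 29 [ 0.582  -0.0867  0.099 ]
arm [ 0.6038 -0.0272  0.055 ] -1.490695667072909 -1.4750684644249206 [0.5989 0.0206] 295
pivot_axis 0.73 [0.5915 0.0825 0.05  ]
pointer_tip 0.59 [ 0.6024 -0.0362  0.05  ]
red_mid 0.78 [ 0.5861 -0.0835  0.053 ]
```

View pics/p2.png

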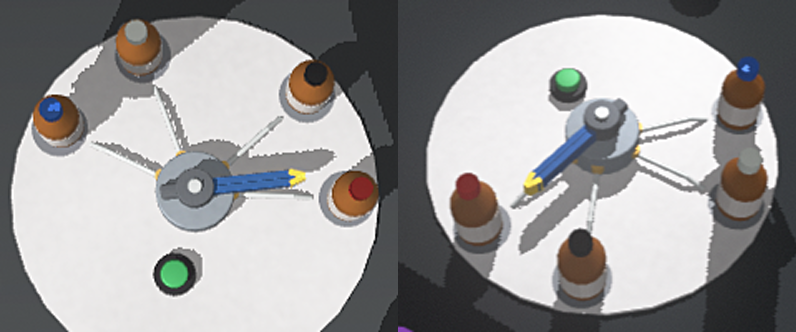

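The arm is at about -1.478 rad and the target is -1.620, so -0.142 remains. In the left crop the tip is at (300,178) and the red bottle at (352,193). Going back to finish the push.

{"method": "step_arm", "body": {
  "motion": [
    {"translation": [-3.5, 0, 0], "dr": [0, 0, 0], "gripper": -1},
    {"translation": [-3.5, 0, 0], "dr": [0, 0, 0], "gripper": -1},
    {"translation": [-3.5, 0, 0], "dr": [0, 0, 0], "gripper": -1},
    {"translation": [-3.5, 0, 0], "dr": [0, 0, 0], "gripper": -1},
    {"translation": [-3.5, 0, 0], "dr": [0, 0, 0], "gripper": -1},
    {"translation": [-3.5, 0, 0], "dr": [0, 0, 0], "gripper": -1},
    {"translation": [-3.5, 0, 0], "dr": [0, 0, 0], "gripper": -1},
    {"translation": [-3.5, 0, 0], "dr": [0, 0, 0], "gripper": -1},
    {"translation": [-3.5, 0, 0], "dr": [0, 0, 0], "gripper": -1},
    {"translation": [0, 0, 0], "dr": [0, 0, 0], "gripper": -1},
    {"translation": [0, 0, 0], "dr": [0, 0, 0], "gripper": -1}
  ]
}}

```text
time_s: 10.32
eef_pos: [0.644, 0.0008, 0.1654]
ee_rot: [-2.152, -2.289, -0.0]
contact_force: [-0.4, 0.6, -0.5]
width: -0.002
grip_force: 0.0
```

```bash
python3 st.py
```

```text
10.3167 [0.644  0.0008 0.1654] yaw 1.6321923338351614 zaxis [ 0.0001  0.0002 -1.    ] w -0.0017975893082700725 F [-0.3848  0.6369 -0.5303] pivot in tool cm [ 8.1455 -4.3927 11.5452]
```

{"method": "step_arm", "body": {
  "motion": [
    {"translation": [0, 0, 3], "dr": [0, 0, 0], "gripper": -1},
    {"translation": [0, 0, 3], "dr": [0, 0, 0], "gripper": -1},
    {"translation": [0, 0, 3], "dr": [0, 0, 0], "gripper": -1},
    {"translation": [0, 0, 3], "dr": [0, 0, 0], "gripper": -1},
    {"translation": [0, -0.9, 0], "dr": [0, 0, 0], "gripper": -1},
    {"translation": [0, -0.9, 0], "dr": [0, 0, 0], "gripper": -1},
    {"translation": [-0.1, -0.38, 0], "dr": [0, 0, 0.047], "gripper": -1},
    {"translation": [-0.1, -0.38, 0], "dr": [0, 0, 0.047], "gripper": -1},
    {"translation": [-0.1, -0.38, 0], "dr": [0, 0, 0.047], "gripper": -1},
    {"translation": [0, 0, 0], "dr": [0, 0, 0], "gripper": -1},
    {"translation": [0, 0, 0], "dr": [0, 0, 0], "gripper": -1}
  ]
}}

```text
time_s: 11.23
eef_pos: [0.6147, 0.0003, 0.0455]
ee_rot: [-2.3, -2.139, -0.001]
contact_force: [0.3, -0.1, 0.2]
width: -0.0
grip_force: 0.0
```

```bash
python3 st.py
```

```text
11.2333 [0.6147 0.0003 0.0455] yaw 1.4983364735376064 zaxis [ 0.0001  0.0004 -1.    ] w -0.0003686611100971844 F [ 0.315  -0.1218  0.2473] pivot in tool cm [ 7.7533 -2.5152 -0.4426]
```

{"method": "step_arm", "body": {
  "motion": [
    {"translation": [0, 1, 0], "dr": [0, 0, 0], "gripper": -1},
    {"translation": [0, 1, 0], "dr": [0, 0, 0], "gripper": -1},
    {"translation": [0, 0, -3], "dr": [0, 0, 0], "gripper": -1},
    {"translation": [0, 0, -3], "dr": [0, 0, 0], "gripper": -1},
    {"translation": [0, 0, -3], "dr": [0, 0, 0], "gripper": -1},
    {"translation": [0, 0, -3], "dr": [0, 0, 0], "gripper": -1},
    {"translation": [3.5, 0, 0], "dr": [0, 0, 0], "gripper": -1},
    {"translation": [3.5, 0, 0], "dr": [0, 0, 0], "gripper": -1},
    {"translation": [3.5, 0, 0], "dr": [0, 0, 0], "gripper": -1},
    {"translation": [3.5, 0, 0], "dr": [0, 0, 0], "gripper": -1},
    {"translation": [3.5, 0, 0], "dr": [0, 0, 0], "gripper": -1},
    {"translation": [3.5, 0, 0], "dr": [0, 0, 0], "gripper": -1}
  ]
}}

```text
time_s: 12.23
eef_pos: [0.6502, 0.2094, 0.1654]
ee_rot: [-2.301, -2.139, -0.0]
contact_force: [-0.2, -0.3, 0.3]
width: -0.001
grip_force: 0.0
```

{"method": "step_arm", "body": {
  "motion": [
    {"translation": [3.5, 0, 0], "dr": [0, 0, 0], "gripper": -1},
    {"translation": [3.5, 0, 0], "dr": [0, 0, 0], "gripper": -1},
    {"translation": [3.5, 0, 0], "dr": [0, 0, 0], "gripper": -1},
    {"translation": [0, 0, 0], "dr": [0, 0, 0], "gripper": -1}
  ]
}}

```text
time_s: 12.57
eef_pos: [0.6566, 0.3197, 0.1631]
ee_rot: [-2.291, -2.144, -0.001]
contact_force: [-0.3, -1.3, -0.1]
width: -0.0
grip_force: 0.0
```

```bash
python3 st.py; python3 m.py p3; python3 - <<'E'
import cv2
i=cv2.imread("pics/p3.png");cv2.imwrite("pics/p3b.png",cv2.resize(i[100:270,140:398],None,fx=3,fy=3))
E
```

```text
12.5667 [0.6566 0.3197 0.1631] yaw 1.504775089507197 zaxis [-0.0024  0.0034 -1.    ] w -0.0002140722878954974 F [-0.2774 -1.3394 -0.1194] pivot in tool cm [-24.4178  -4.512   11.2438]
top red 161 [ 0.5869 -0.0862  0.099 ]
arm [ 0.5925 -0.0208  0.055 ] -1.597880574731849 -1.6138702989525535 [0.5933 0.0203] 430
pivot_axis 0.58 [0.5945 0.0757 0.05  ]
pointer_tip 0.62 [ 0.5916 -0.0356  0.05  ]
red_mid 0.75 [ 0.5832 -0.0854  0.053 ]
scene red 43 [ 0.5842 -0.0876  0.099 ]
arm [ 0.5894 -0.0278  0.055 ] -1.624487966596442 -1.612517031090839 [0.5903 0.0211] 292
pivot_axis 0.97 [0.5924 0.0766 0.05  ]
pointer_tip 0.93 [ 0.5892 -0.0345  0.05  ]
red_mid 0.85 [ 0.5878 -0.0833  0.053 ]
```

View pics/p3b.png

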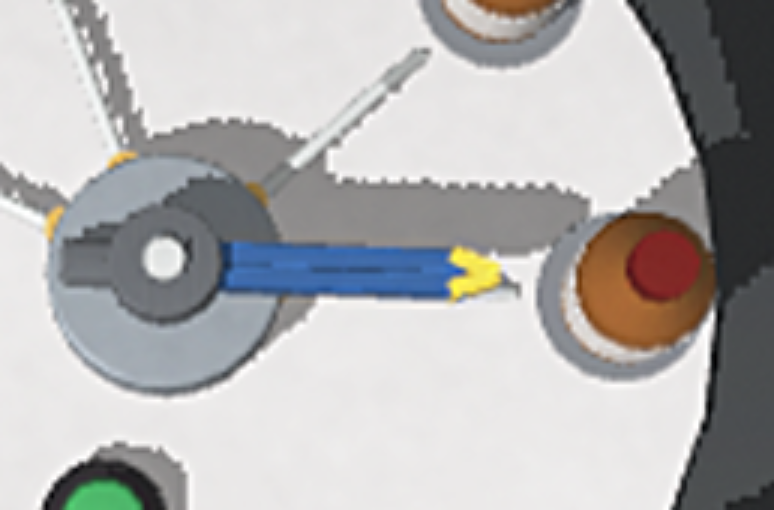

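The bar (crop row 262 to 280) points at the red bottle: -1.613 against -1.62 measured, a lateral error of about 1 mm at the bottle. Next is the green button at (0.5076, 0.0994).

{"method": "step_arm", "body": {
  "motion": [
    {"translation": [-2.87, -1.68, 0], "dr": [0, 0, 0], "gripper": -1},
    {"translation": [-2.87, -1.68, 0], "dr": [0, 0, 0], "gripper": -1},
    {"translation": [-2.87, -1.68, 0], "dr": [0, 0, 0], "gripper": -1},
    {"translation": [-2.87, -1.68, 0], "dr": [0, 0, 0], "gripper": -1},
    {"translation": [-2.87, -1.68, 0], "dr": [0, 0, 0], "gripper": -1},
    {"translation": [-2.87, -1.68, 0], "dr": [0, 0, 0], "gripper": -1},
    {"translation": [-2.87, -1.68, 0], "dr": [0, 0, 0], "gripper": -1},
    {"translation": [-2.87, -1.68, 0], "dr": [0, 0, 0], "gripper": -1},
    {"translation": [0, 0, 0], "dr": [0, 0, 0], "gripper": -1},
    {"translation": [0, 0, 0], "dr": [0, 0, 0], "gripper": -1}
  ]
}}

```text
time_s: 13.8
eef_pos: [0.5063, 0.0912, 0.1657]
ee_rot: [2.307, 2.132, 0.001]
contact_force: [-0.3, 1.5, 0.3]
width: -0.001
grip_force: 0.0
```

```bash
python3 st.py; python3 - <<'E'
from h import *
f=arm.grab_frame("scene")
q=blob(f,(50,120,60),(80,255,255),(292,217),25)
print(len(q), q.mean(0) if len(q) else 0)
for r in arm.spot_point("start_top","scene")[:1]: print(r["confidence"],atz(f,r["uv"],.03))
E
```

```text
13.8 [0.5063 0.0912 0.1657] yaw 1.4921463152343775 zaxis [ 0.0008  0.0004 -1.    ] w -0.0011589877880023804 F [-0.3096  1.5133  0.2903] pivot in tool cm [-0.4808  8.9448 11.5795]
47 [289.06382979 216.91489362]
0.58 [0.50597421 0.10379729 0.03      ]
```

{"method": "step_arm", "body": {
  "motion": [
    {"translation": [0.85, 0.08, 3.2], "dr": [0, 0, 0], "gripper": -1},
    {"translation": [0, 0, 3.2], "dr": [0, 0, 0], "gripper": -1},
    {"translation": [0, 0, 3.2], "dr": [0, 0, 0], "gripper": -1},
    {"translation": [0, 0, 2.9], "dr": [0, 0, 0], "gripper": -1},
    {"translation": [0, 0, 0], "dr": [0, 0, 0], "gripper": -1},
    {"translation": [0, 0, 0], "dr": [0, 0, 0], "gripper": -1}
  ]
}}

```text
time_s: 14.4
eef_pos: [0.5072, 0.102, 0.0386]
ee_rot: [-2.3, -2.136, 0.005]
contact_force: [-0.9, -0.3, 0.6]
width: -0.002
grip_force: 0.0
```

{"method": "step_arm", "body": {
  "motion": [
    {"translation": [0, 0, 0.3], "dr": [0, 0, 0], "gripper": -1},
    {"translation": [0, 0, 0.3], "dr": [0, 0, 0], "gripper": -1},
    {"translation": [0, 0, 0], "dr": [0, 0, 0], "gripper": -1},
    {"translation": [0, 0, 0], "dr": [0, 0, 0], "gripper": -1}
  ]
}}

```text
time_s: 14.73
eef_pos: [0.51, 0.1014, 0.036]
ee_rot: [2.302, 2.135, 0.004]
contact_force: [0.9, -1.2, -0.7]
width: -0.0
grip_force: 0.0
```

{"method": "step_arm", "body": {
  "motion": [
    {"translation": [0, 0, 0.2], "dr": [0, 0, 0], "gripper": -1},
    {"translation": [0, 0, 0], "dr": [0, 0, 0], "gripper": -1},
    {"translation": [0, 0, 0], "dr": [0, 0, 0], "gripper": -1}
  ]
}}

```text
time_s: 14.98
eef_pos: [0.5087, 0.1012, 0.0326]
ee_rot: [2.303, 2.136, 0.0]
contact_force: [-0.5, -0.0, 0.6]
width: 0.003
grip_force: 0.0
```

{"method": "step_arm", "body": {
  "motion": [
    {"translation": [0, 0, 0.2], "dr": [0, 0, 0], "gripper": -1},
    {"translation": [0, 0, 0.2], "dr": [0, 0, 0], "gripper": -1},
    {"translation": [0, 0, 0], "dr": [0, 0, 0], "gripper": -1},
    {"translation": [0, 0, 0], "dr": [0, 0, 0], "gripper": -1}
  ]
}}

```text
time_s: 15.32
eef_pos: [0.5085, 0.1013, 0.0282]
ee_rot: [-2.303, -2.136, 0.0]
contact_force: [-0.4, 0.8, -0.4]
width: 0.001
grip_force: 0.0
```

{"method": "step_arm", "body": {
  "motion": [
    {"translation": [0, 0, 0.2], "dr": [0, 0, 0], "gripper": -1},
    {"translation": [0, 0, 0], "dr": [0, 0, 0], "gripper": -1},
    {"translation": [0, 0, 0], "dr": [0, 0, 0], "gripper": -1}
  ]
}}

```text
time_s: 15.57
eef_pos: [0.5087, 0.1013, 0.0265]
ee_rot: [2.303, 2.136, 0.0]
contact_force: [-0.0, 0.1, 2.1]
width: -0.003
grip_force: 1.1
```

{"method": "step_arm", "body": {
  "motion": [
    {"translation": [0, 0, 0.2], "dr": [0, 0, 0], "gripper": -1},
    {"translation": [0, 0, 0], "dr": [0, 0, 0], "gripper": -1},
    {"translation": [0, 0, 0], "dr": [0, 0, 0], "gripper": -1}
  ]
}}

```text
time_s: 15.82
eef_pos: [0.5088, 0.1013, 0.0246]
ee_rot: [2.303, 2.136, 0.001]
contact_force: [-0.2, 0.9, 2.8]
width: 0.004
grip_force: 1.7
```

{"method": "step_arm", "body": {
  "motion": [
    {"translation": [0, 0, 0.2], "dr": [0, 0, 0], "gripper": -1},
    {"translation": [0, 0, 0], "dr": [0, 0, 0], "gripper": -1},
    {"translation": [0, 0, 0], "dr": [0, 0, 0], "gripper": -1}
  ]
}}

```text
time_s: 16.07
eef_pos: [0.5088, 0.1013, 0.0226]
ee_rot: [2.303, 2.136, 0.001]
contact_force: [-0.6, -0.1, 4.5]
width: 0.003
grip_force: 2.3
```

{"method": "step_arm", "body": {
  "motion": [
    {"translation": [0, 0, 0.15], "dr": [0, 0, 0], "gripper": -1},
    {"translation": [0, 0, 0], "dr": [0, 0, 0], "gripper": -1},
    {"translation": [0, 0, 0], "dr": [0, 0, 0], "gripper": -1}
  ]
}}

```text
time_s: 16.32
eef_pos: [0.5088, 0.1013, 0.022]
ee_rot: [2.303, 2.136, 0.001]
contact_force: [-1.6, -0.1, 9.6]
width: -0.0
grip_force: 4.4
```

{"method": "step_arm", "body": {
  "motion": [
    {"translation": [0, 0, 0.1], "dr": [0, 0, 0], "gripper": -1},
    {"translation": [0, 0, 0], "dr": [0, 0, 0], "gripper": -1},
    {"translation": [0, 0, 0], "dr": [0, 0, 0], "gripper": -1}
  ]
}}

```text
time_s: 16.57
eef_pos: [0.5089, 0.1013, 0.0219]
ee_rot: [2.303, 2.136, 0.001]
contact_force: [-3.9, -0.7, 12.8]
width: 0.001
grip_force: 6.4
```

{"method": "step_arm", "body": {
  "motion": [
    {"translation": [0, 0, -0.5], "dr": [0, 0, 0], "gripper": -1},
    {"translation": [0, 0, -1], "dr": [0, 0, 0], "gripper": -1},
    {"translation": [0, 0, -3], "dr": [0, 0, 0], "gripper": -1},
    {"translation": [0, 0, -3], "dr": [0, 0, 0], "gripper": -1},
    {"translation": [0, 0, -3], "dr": [0, 0, 0], "gripper": -1},
    {"translation": [0, 0, -3], "dr": [0, 0, 0], "gripper": -1},
    {"translation": [3.5, 0, 0], "dr": [0, 0, 0], "gripper": -1},
    {"translation": [3.5, 0, 0], "dr": [0, 0, 0], "gripper": -1},
    {"translation": [3.5, 0, 0], "dr": [0, 0, 0], "gripper": -1},
    {"translation": [3.5, 0, 0], "dr": [0, 0, 0], "gripper": -1},
    {"translation": [3.5, 0, 0], "dr": [0, 0, 0], "gripper": -1},
    {"translation": [0, 0, 0], "dr": [0, 0, 0], "gripper": -1}
  ]
}}

```text
time_s: 17.57
eef_pos: [0.5209, 0.2815, 0.1536]
ee_rot: [-2.294, -2.141, -0.002]
contact_force: [0.2, -0.6, -1.1]
width: -0.003
grip_force: 0.0
```

```bash
python3 m.py p4
```

```text
top red 165 [ 0.5867 -0.086   0.099 ]
arm [ 0.5911 -0.0275  0.055 ] -1.609583381851583 -1.6138702989525535 [0.5933 0.0203] 430
pivot_axis 0.63 [0.5938 0.0785 0.05  ]
red_mid 0.6 [ 0.5867 -0.0927  0.053 ]
scene red 96 [ 0.5854 -0.0845  0.099 ]
arm [ 0.5895 -0.028   0.055 ] -1.6241342980080156 -1.612190408287926 [0.5903 0.0211] 294
pivot_axis 0.85 [0.5921 0.0829 0.05  ]
pointer_tip 0.73 [ 0.701 -0.042  0.05 ]
red_mid 0.69 [ 0.5843 -0.0835  0.053 ]
```

View pics/p4.png

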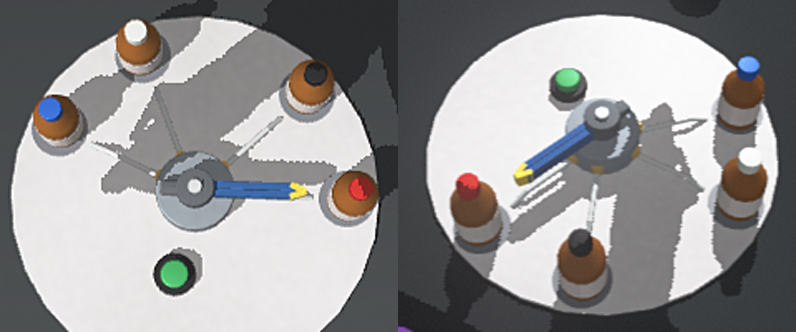

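The arm still points at the red bottle, the button is back up and all the bottles are standing. Handing in.

```bash
python3 -c "
from station import arm
print(arm.close_job())"
```

```text
the job is handed in; nothing more can be done
None
```

I pushed the selector arm round to the red-cap bottle (measured -1.613 rad against about -1.62), pressed the start button to its stop and let it back up; the bottles were still standing in the last pictures (beaker not re-checked), and I handed the job in at about 18 s.

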